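Swing check of a centrifuge bucket, then present the loaded insert

TASK

Before the swing-out rotor is loaded, check that its empty near bucket swings freely: by its grip tab tip it to about 45 degrees, bottom outward, keep it there for a second, bring it back to hang level and let go. Then find which of the two look-alike capped inserts in the white rack is the loaded, heavier one: lift the left one clear of the rack to feel its weight, put it back in its place, and lift the right one clear in the same way. Finish while holding the heavier insert in the gripper, upright and still, centred over the near bucket's mouth with its foot just above the rim, the lighter one standing in its own place in the rack and everything else on the bench left where it is.

Things in the scene. Friction and masses are not known exactly. Their poses are not given: they have to be found in the camera images.
- near_bucket (a joint): tilt of the near bucket about its level trunnion axis, rad: 0 hanging level, mouth up; grows (to 1.3) as its bottom swings outward, away from the rotor's hub, and its mouth turns to the hub. Free hinge: its weight (350 g) swings it back to 0; 45 degrees takes about 2 N at the tab
- bucket_pivot (a point): middle of the near bucket's trunnion axis, fixed, 130 mm above the bench; x axis level toward the rotor's hub (hub axis 85 mm away, 68 mm wide, its nut 170 mm high), y along the trunnions, z up. The bucket hangs between two fork arms 84 mm apart (centres, along y), 9 mm thick, tops 139 mm high, ending 18 mm outward (-x) of here. The rotor is fixed and does not turn
- bucket_mouth (a point): centre of the near bucket's open mouth, in the plane of its rim, 10 mm above the trunnion axis when level. Steel cup, outside 62 mm, mouth inside 56 mm, 88 mm deep inside; moves with the bucket
- bucket_tab (a point): grip tab of the near bucket: steel plate standing on the rim on the side away from the hub, 8 mm thick (radially), 18 mm wide (along the trunnions), 26 mm above the rim. This point is 6 mm below its top edge; level, 34.5 mm outward of and 30 mm above the trunnion axis. It turns with the bucket
- far_bucket (a joint): tilt of the far bucket (the same, mirrored, beyond the hub), 0 = level; leave it alone
- rack: white plastic block, 80 x 186 mm, 30 mm high, fixed to the bench, origin at the centre of its underside; its y axis points from the right nest to the left one
- nest_left (a point): centre of the floor of the rack's left nest (seen from the robot; the +y one): round recess 48 mm across, 12 mm deep, floor 18 mm above the bench
- nest_right (a point): the same for the right nest, 110 mm from the left one
- insert_left_center (a point): centre, half-way up, of the capped insert that starts in the left nest: upright aluminium cylinder 44 mm across, 66 mm high, with a grey ribbed cap 36 mm across on it, 84 mm in all (foot 42 mm below this point). The lighter insert weighs 110 to 160 g, the heavier 370 to 560 g in all; which is which changes
- insert_right_center (a point): centre, half-way up, of the insert that starts in the right nest; looks the same
- log_book: dark log book, 148 x 107 x 15 mm; bystander, origin under its centre
- marker: marker pen, 129 mm long, 13 mm thick; bystander
- timer: bench timer, 66 x 66 x 18 mm; bystander
- beaker: small clear beaker, 70 mm across, 89 mm high; bystander
- vial: vial, 27 mm across, 58 mm high; bystander
- tip_box: box of pipette tips, 103 x 70 x 62 mm; bystander
- forceps: forceps, 118 mm long, 7 mm high; bystander
Not all that is in view belongs to the job. What is shaped like the part that bears insert_left_center but red or yellow is not meant.

How it is judged:
On the way, in this order (a step that is already met when the one before it is completed fails the run):
1. the near bucket is held tilted to 45 degrees (within 8), both inserts still in the rack (value of joint near_bucket between 0.646 and 0.925 rad and height (world z) of each of insert_left_center, insert_right_center below 0.067 m), for 0.4 s.
2. the near bucket hangs level again (within 3 degrees), let go and at rest (value of joint near_bucket between -0.055 and 0.055 rad and velocity of joint near_bucket between -0.1 and 0.1 rad/s and contact force between each of the arm, the fingers and near_bucket below 0.05 N), for 0.3 s.
3. the left insert is held clear above the rack, the right one in its place (height (world z) of insert_left_center above 0.08 m and contact force between the fingers and insert_left above 0.5 N and contact force between insert_left and rack below 0.05 N and height (world z) of insert_right_center below 0.067 m), for 0.3 s.
4. the left insert is back in its place and the right insert is held clear above the rack (height (world z) of insert_right_center above 0.08 m and contact force between the fingers and insert_right above 0.5 N and contact force between insert_right and rack below 0.05 N and height (world z) of insert_left_center below 0.067 m and horizontal distance between insert_left_center and nest_left below 0.006 m), for 0.3 s.
At the end, for the whole second after the job is handed in: The heavier insert is held still, upright within 8 degrees, centred within 12 mm over the near bucket's mouth, foot 3 to 60 mm above the rim, touching only the fingers; the lighter one stands in its own nest, pressing on the rack with under 2.6 N; the near bucket hangs level within 3 degrees (value of joint near_bucket between -0.055 and 0.055 rad and ((horizontal distance between insert_left_center and bucket_mouth below 0.012 m and z of insert_left_center in the frame of bucket_mouth between 0.045 and 0.102 m and angle between insert_left_center's own z axis and vertical below 0.15 rad and linear speed of insert_left below 0.03 m/s and contact force between the fingers and insert_left above 0.5 N and contact force between insert_left and near_bucket below 0.05 N and contact force between insert_right and rack between 0.6 and 2.6 N and contact force between the fingers and insert_right below 0.05 N and horizontal distance between insert_right_center and nest_right below 0.006 m and height (world z) of insert_right_center below 0.067 m and angle between insert_right_center's own z axis and vertical below 0.1 rad) or (horizontal distance between insert_right_center and bucket_mouth below 0.012 m and z of insert_right_center in the frame of bucket_mouth between 0.045 and 0.102 m and angle between insert_right_center's own z axis and vertical below 0.15 rad and linear speed of insert_right below 0.03 m/s and contact force between the fingers and insert_right above 0.5 N and contact force between insert_right and near_bucket below 0.05 N and contact force between insert_left and rack between 0.6 and 2.6 N and contact force between the fingers and insert_left below 0.05 N and horizontal distance between insert_left_center and nest_left below 0.006 m and height (world z) of insert_left_center below 0.067 m and angle between insert_left_center's own z axis and vertical below 0.1 rad))); the arm keeps its last pose, push and grip.
It fails at once if an insert tipped more than 35 degrees (angle between any of insert_left_center, insert_right_center's own z axis and vertical above 0.61 rad).
It fails at once if the far bucket tilted by more than 15 degrees (value of joint far_bucket above 0.26 rad or value of joint far_bucket below -0.24 rad).
It fails at once if a bystander moved by more than 30 mm (distance of any of log_book, marker, timer, beaker, vial, tip_box, forceps from where it was at the start of the episode above 0.03 m).
It also fails if it takes over 72 s, if anything falls off the work surface, if the arm or the gripper's body presses on something with over 40 N, if the wrist force passes 120 N, or if a joint passes its speed limit or range.

ROBOT

A 6-joint arm with a two-finger parallel gripper is mounted at the origin on a cart in front of the work surface, level with it; the furniture and walls round the work are solid. World frame = base frame: x ahead of the robot, y to its left, z up, the work surface at z = 0. Lengths are in m, angles in rad, forces in N, time in s.
With the tool pointing down it reaches from about 0.3 to 0.775 m from the base axis. Payload 14.6 kg.
Tool frame: the origin (TCP) lies between the finger pads; the fingertips stand 22 mm ahead of it and the grasp point (between the pads) lies 3 mm ahead of it (ctrl.tip_reach is the distance from the TCP to the fingertips, in m); z points along the fingers, y is the direction in which the jaws open and shut (so a half turn about z gives the same grasp; the last joint's range is limited). The gripper opens to 94 mm and grips with 3 to 60 N. Pads are 16 mm wide; open, the fingers measure 119 mm over their backs; the gripper's body (75 mm by 177 mm) begins 78 mm behind the grasp point.
Start: joints at [1.105, 0.3, 1.521, -0, 1.321, -0.067], TCP at [0.214, 0.507, 0.227] pointing down, gripper open.
Joint ranges: [-3.03, 3.03], [-0.79, 2.21], [0.23, 2.52], [-1.04, 4.18], [0, 3.07], [-2.55, 2.55]. Speed limits (rad/s): [2.22, 2.22, 2.57, 3.14, 3.14, 3.14].

INTERFACE

Orientations are given as [roll, pitch, yaw] about the fixed x, y, z axes, in that order (R = Rz(yaw) Ry(pitch) Rx(roll)).
In Python, from station import ctrl gives the robot as it stands. The module is installed in compiled form; this text tells all that it offers.
- The arm moves only by the shell command python3 -m creep 'ROWS' [OPENING] [FORCE]. ROWS is a JSON object of lists of equal length, an entry for each row: "xyz": the shift along the tool's x, y, z in mm, a list of three; "spin": the turn about the tool's z in rad. In form: {"xyz": [[tx, ty, tz], ...], "spin": [spin, ...]}. A call has 1 to 5 rows; each row shifts and turns the commanded pose from where the row before left it, along the tool's axes as they then stand; what a row does not reach is not made up. A row lasts 1/8 s, in which the tool goes at most 62.5 mm and 10.7 degrees, less where a joint would pass 70% of its speed; a pose out of reach is approached as far as the arm can. A call with a gripper value outside its range is refused whole. OPENING is the finger opening in mm, from 0 to 94, set as the call begins (- or left out, the last holds). The fingers move at their own pace and stop on an object; FORCE is the grip in N (left out, the last holds). Time passes only in rows, so rows that do not move let the fingers close. It gives the time, the measured TCP pose, the force and the opening at its end, in the units of the state.
- ctrl.get_obs(): the state, without advancing time (a new reading comes with each control period).
- ctrl.camera(name): name is "scene" or "top" or "wrist"; returns the picture (384x512x3 uint8, red, green, blue); there is no depth.
- ctrl.camera_model(name): a dict with "fx", "fy", "cx", "cy" (pixels), "R" (3x3) and "t" (3): a world point X has camera coordinates R X + t. Camera axes: x right, y down, z forward; pixel columns grow to the right and rows downward; lengths in m; the calibration is good to about 2 mm. A picture is of the moment at which its call begins: read the wrist's pose just before it. camera_model takes no time and is no camera call; for the wrist camera it gives the pose at the moment of the call.
- ctrl.hand_in(): hands the job in, once; it reports no verdict.
The state is a dict: "time_s": time; "qpos": joint angles; "joint_vel": joint speeds; "tau": joint torques, N m; "ee_pos": TCP position; "eef_rot": TCP orientation; "force": force on the tool from outside, world axes, zero at the start; "moment": the same for the moment, N m; "grip_width": finger opening in m.
Only numpy, scipy, OpenCV 4.12 (cv2) and the standard library are available. Lean on these libraries where they do the work, as an engineer would, in place of code of your own. Each camera call takes 0.05 s, during which the arm holds its last target.

## Working session

There is one attempt and no reset: what is moved stays moved. The work goes in short steps, Python scripts to look and compute and a shell command to move; the robot and the scene stay as the last step left them, time stands still between calls to the robot, and variables do not carry over. Pictures are saved under pics/ and viewed, and the job is handed in when it is done.

```bash
mkdir -p pics; ls; python3 - <<'E'
from station import ctrl
import cv2
print(ctrl.get_obs(), ctrl.tip_reach)
for n in ("scene","top","wrist"):
    m=ctrl.camera_model(n);print(n,m)
    cv2.imwrite(f"pics/{n}0.png",cv2.resize(ctrl.camera(n)[...,::-1],(800,600),interpolation=cv2.INTER_CUBIC))
E
```

```text
pics
{'time_s': 0.0, 'qpos': array([ 1.10541492e+00,  3.00440759e-01,  1.52157194e+00, -1.31012869e-05,
        1.32068792e+00, -6.65870342e-02]), 'joint_vel': array([-2.46241136e-04, -1.15992090e-03, -5.89034088e-05, -8.08237367e-05,
       -2.44348086e-04,  2.25539010e-04]), 'tau': array([ 7.22408895e-04, -5.31803513e+01, -3.52744102e+01,  7.08603440e-02,
        2.43866531e-02, -4.72552301e-05]), 'ee_pos': array([0.21346413, 0.5066345 , 0.22690682]), 'eef_rot': array([-3.14048630e+00, -6.10596619e-05,  2.74280149e+00]), 'force': array([ 0.37011998, -0.52847247,  0.22513283]), 'moment': array([ 0.02961204,  0.00892052, -0.03183567]), 'grip_width': 0.0937752052873576} 0.022
scene {'fx': 481.19995525928914, 'fy': 481.19995525928914, 'cx': 261.6695806699888, 'cy': 190.95873861659751, 'R': array([[-0.40913574, -0.91245042, -0.00649434],
       [-0.56219957,  0.2576791 , -0.78583276],
       [ 0.71870689, -0.31786115, -0.61840496]]), 't': array([0.27008317, 0.41249733, 1.37938803])}
top {'fx': 418.2473070934994, 'fy': 418.2473070934994, 'cx': 253.92407818317366, 'cy': 182.81533573963938, 'R': array([[-0.0080713 , -0.99949848, -0.0306209 ],
       [-0.99733708,  0.01026589, -0.07220359],
       [ 0.07248173,  0.02995658, -0.99691976]]), 't': array([0.06914557, 0.57896835, 1.37411884])}
wrist {'fx': 283.4921310954492, 'fy': 283.4921310954492, 'cx': 259.66460234320675, 'cy': 188.47359206157319, 'R': array([[ 3.88110935e-01,  9.21612644e-01, -1.89152493e-04],
       [ 8.83580809e-01, -3.72036543e-01,  2.84383131e-01],
       [ 2.62020718e-01, -1.10539334e-01, -9.58710696e-01]]), 't': array([-0.5501654 , -0.02969862,  0.3917129 ])}
```

View pics/scene0.png

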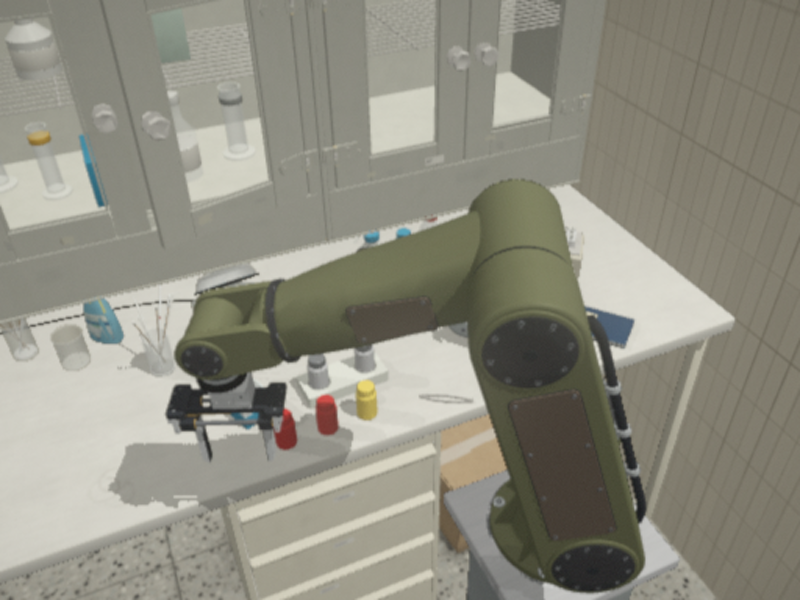

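View pics/top0.png

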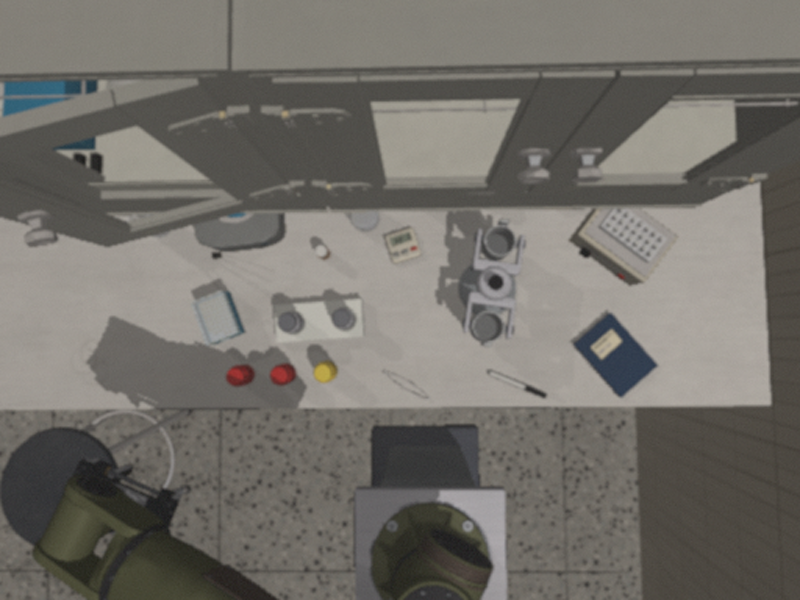

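View pics/wrist0.png

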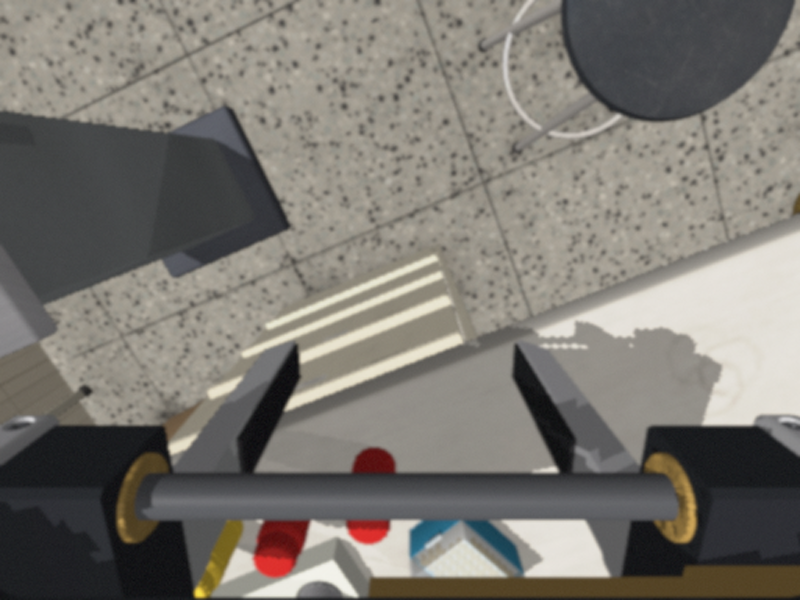

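Look-alikes (top picture, 800 px): the grey-capped inserts in the white rack at (290,321) and (344,317), the red ones at (239,375) and (283,374), and the yellow one at (324,372). I pick the two grey ones in the rack. For buckets, the near one is at (486,324), on the robot's side, and the far one is at (498,240). I'll check this in close crops.

```bash
python3 - <<'E'
import cv2
from station import ctrl
im=ctrl.camera("top")[...,::-1]
cv2.imwrite("pics/top_raw.png",im)
a=im[180:225,165:245]; b=im[130:230,280:350]
cv2.imwrite("pics/c_rack.png",cv2.resize(a,None,fx=10,fy=10,interpolation=cv2.INTER_CUBIC))
cv2.imwrite("pics/c_rotor.png",cv2.resize(b,None,fx=6,fy=6,interpolation=cv2.INTER_CUBIC))
E
```

```text
(no output)
```

View pics/c_rack.png

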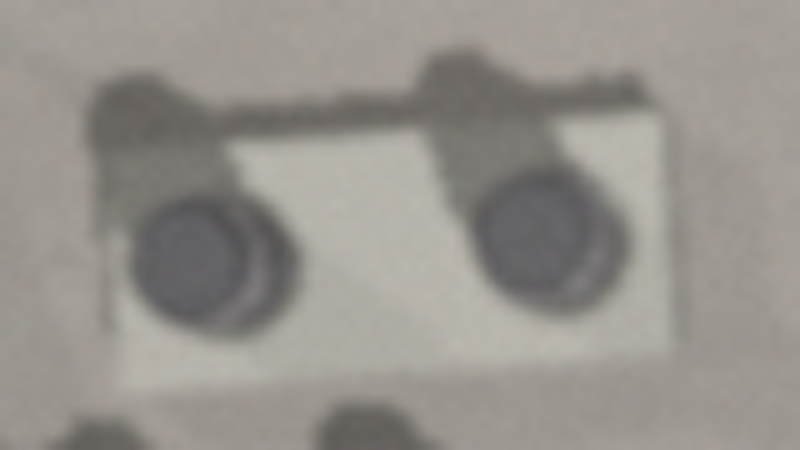

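View pics/c_rotor.png

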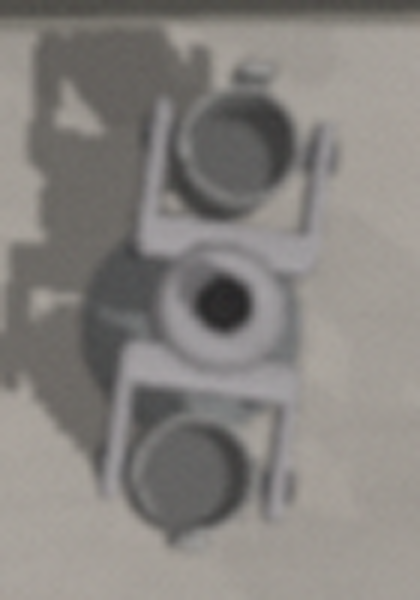

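The crops show grey caps at raw (184.2,205.2) and (218.1,203.1). The near bucket's rim is at raw (311.6,208.9) with its tab at (311,219.6), and the far rim is at (319.1,155.3).

```bash
cat > h.py <<'E'
import numpy as np
from station import ctrl
def back(m,u,v,z):
    R=np.array(m["R"]);t=np.array(m["t"]);c=-R.T@t
    d=R.T@np.array([(u-m["cx"])/m["fx"],(v-m["cy"])/m["fy"],1.])
    return c+d*(z-c[2])/d[2]
def proj(m,X):
    p=np.array(m["R"])@np.array(X)+m["t"]
    return np.array([m["fx"]*p[0]/p[2]+m["cx"],m["fy"]*p[1]/p[2]+m["cy"]])
E
python3 - <<'E'
from h import *
np.set_printoptions(precision=4,suppress=True)
m=ctrl.camera_model("top")
P={}
for n,u,v,z in [("L",184.2,205.2,.102),("R",218.1,203.1,.102),("near",311.6,208.9,.14),("far",319.1,155.3,.14),("tabtop",311.1,219.6,.166),
 ("rackTL",175.0,195,0.03),("rackTR",231,191,.03),("rackBL",177,219,.03),("rackBR",232,215,.03),("edge",256,260,0),("cab",256,134,.3)]:
    P[n]=back(m,u,v,z);print(n,P[n])
print(np.linalg.norm(P['L']-P['R']),np.linalg.norm(P['near']-P['far']))
d=P['far']-P['near'];print("yaw hub",np.degrees(np.arctan2(d[1],d[0])),(P['far']+P['near'])/2)
E
```

```text
L [0.5053 0.2817 0.102 ]
R [0.511  0.1746 0.102 ]
near [ 0.49   -0.1138  0.14  ]
far [ 0.6532 -0.1396  0.14  ]
tabtop [ 0.4582 -0.109   0.166 ]
rackTL [0.541  0.3269 0.03  ]
rackTR [0.5525 0.1399 0.03  ]
rackBL [0.4613 0.3198 0.03  ]
rackBR [0.4731 0.137  0.03  ]
edge [0.3222 0.0596 0.    ]
cab [0.6911 0.0488 0.3   ]
0.10727555404700241 0.16524588848286104
yaw hub -8.970924259428738 [ 0.5716 -0.1267  0.14  ]
```

```bash
cat >> h.py <<'E'
from scipy.spatial.transform import Rotation as Ro
def st():
    o=ctrl.get_obs();return o,np.array(o["ee_pos"]),Ro.from_euler("xyz",o["eef_rot"])
def delta(target,yaw=None):
    o,p,R=st()
    s=None if yaw is None else -((yaw-o["eef_rot"][2]+np.pi)%(2*np.pi)-np.pi)
    print("pos",p,"rot",o["eef_rot"],"tool-shift mm",1000*R.inv().apply(np.array(target)-p),"spin",s)
np.set_printoptions(precision=4,suppress=True)
E
python3 - <<'E'
from h import *
m=ctrl.camera_model("wrist");o,p,R=st()
Rw=np.array(m["R"]);c=-Rw.T@m["t"]
print("cam in tool",R.inv().apply(c-p),"view dir tool",R.inv().apply(Rw[2]),"down dir tool",R.inv().apply(Rw[1]))
delta([0.40,-0.10,0.27],2.985)
E
```

```text
cam in tool [ 0.083   0.0003 -0.1569] view dir tool [-0.2844  0.0009  0.9587] down dir tool [-0.9587 -0.     -0.2844]
pos [0.2135 0.5067 0.2271] rot [-3.1409 -0.      2.7428] tool-shift mm [-407.435  -486.7212  -42.5779] spin -0.24218796970182677
```

```bash
python3 -m creep '{"xyz": [[-36,-43,-10],[-41,-49,-10],[-41,-49,-10],[-41,-49,-10],[-41,-49,0]], "spin": [0,0,0,0,0]}' 60; python3 -m creep '{"xyz": [[-41,-49,0],[-41,-49,0],[-41,-49,0],[-41,-49,0],[-41,-49,0]], "spin": [0,0,0,0,0]}'; python3 -c "
from h import *
delta([0.41,-0.10,0.25],2.985)"
```

```text
time_s: 0.82
ee_pos: [0.303, 0.2147, 0.2671]
eef_rot: [3.14, 0.001, 2.743]
force: [0.6, -0.8, 0.1]
grip_width: 0.0602
time_s: 1.45
ee_pos: [0.3946, -0.0846, 0.2666]
eef_rot: [3.141, 0.001, 2.742]
force: [1.3, 0.1, 0.1]
grip_width: 0.0599
pos [ 0.3946 -0.0846  0.2666] rot [3.1415 0.0007 2.7424] tool-shift mm [-20.1662  -8.2391  16.6566] spin -0.24261306750414313
```

```bash
python3 -m creep '{"xyz": [[-10,-4,8],[-10,-4,8],[0,0,0]], "spin": [-0.12,-0.12,0]}' 34; python3 - <<'E'
from h import *
import cv2
m=ctrl.camera_model("wrist"); im=ctrl.camera("wrist")[...,::-1]
cv2.imwrite("pics/w1.png",cv2.resize(im,(800,600),interpolation=cv2.INTER_CUBIC))
cv2.imwrite("pics/w1raw.png",im); np.savez("pics/w1.npz",**m)
delta([0.41,-0.10,0.25],2.985)
E
```

```text
time_s: 1.82
ee_pos: [0.4106, -0.0967, 0.2499]
eef_rot: [3.141, -0.001, 2.981]
force: [-0.7, 0.3, 0.5]
grip_width: 0.0353
pos [ 0.4105 -0.0964  0.2503] rot [ 3.1414 -0.0007  2.98  ] tool-shift mm [-0.0766 -3.6111  0.3344] spin -0.005013142260392733
```

View pics/w1.png

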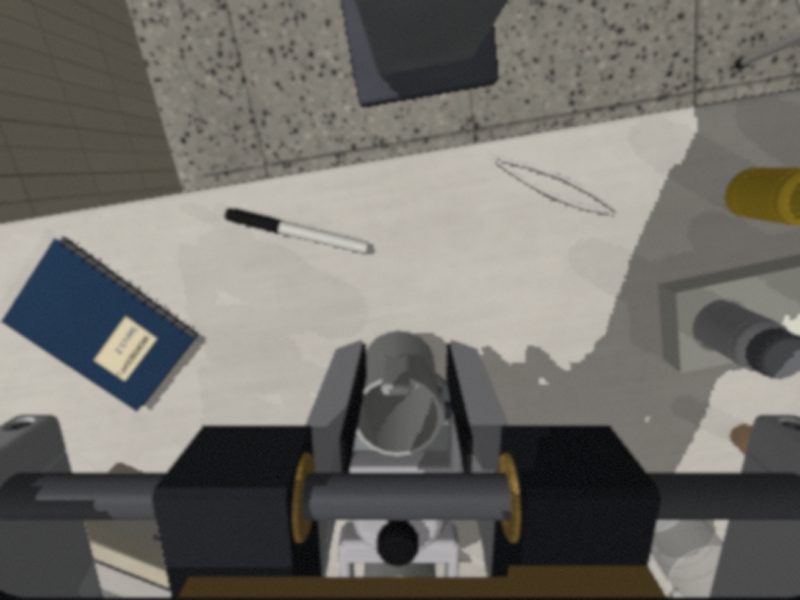

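```bash
python3 - <<'E'
import cv2
im=cv2.imread("pics/w1raw.png")[200:370,190:320]
cv2.imwrite("pics/w1c.png",cv2.resize(im,None,fx=6,fy=6,interpolation=cv2.INTER_CUBIC)[:600])
cv2.imwrite("pics/w1d.png",cv2.resize(im,None,fx=6,fy=6,interpolation=cv2.INTER_CUBIC)[420:])
E
```

```text
(no output)
```

View pics/w1c.png

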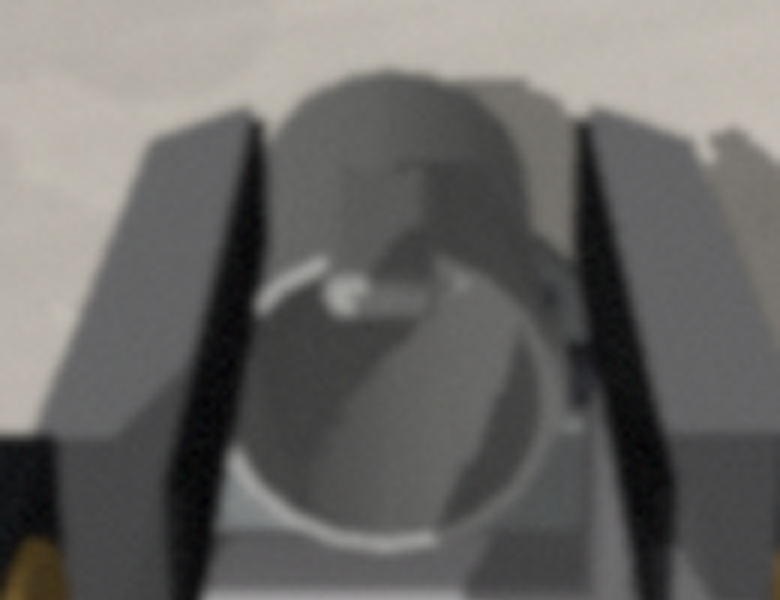

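View pics/w1d.png

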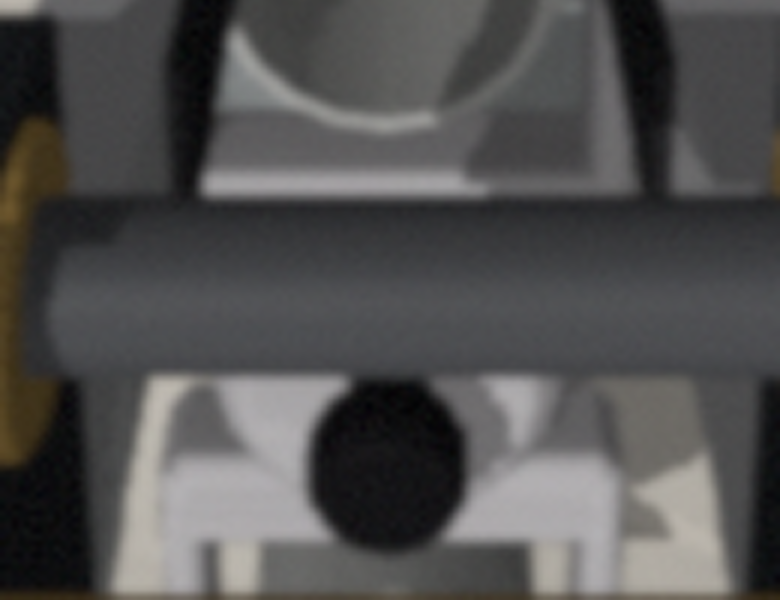

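```bash
python3 - <<'E'
from h import *
m=dict(np.load("pics/w1.npz"))
def px(a,b): return 190+(a+.5)/6-.5,200+(b+.5)/6-.5
for n,a,b,z in [("tabtop",383,297,.166),("rim far edge outer",388,552,.14),("rim near",388,255,.14),("rim left",228,420,.14),("rim right",560,420,.14),("nut",388,885,.17)]:
    print(n,back(m,*px(a,b),z))
o,p,R=st();f=Ro.from_euler('z',-.157)
for n,a,b,z in [("tabtop",383,297,.166),("rim far",388,552,.14),("nut",388,885,.17)]:
    print(n,"tool",1000*R.inv().apply(back(m,*px(a,b),z)-p))
E
```

```text
tabtop [ 0.4572 -0.1098  0.166 ]
rim far edge outer [ 0.5225 -0.1203  0.14  ]
rim near [ 0.4632 -0.1104  0.14  ]
rim left [ 0.4908 -0.144   0.14  ]
rim right [ 0.5003 -0.0854  0.14  ]
nut [ 0.5675 -0.1273  0.17  ]
tabtop tool [-48.3217  -5.6585  84.3001]
rim far tool [-114.4878   -5.5727  110.2534]
nut tool [-159.9859   -5.2185   80.2213]
```

```bash
python3 -m creep '{"xyz": [[-24,-3,0],[-24,-2.6,0],[0,0,38],[0,0,38],[0,0,0]], "spin": [0,0,0,0,0]}' 34; python3 - <<'E'
from h import *
import cv2
m=ctrl.camera_model("wrist"); im=ctrl.camera("wrist")[...,::-1]
cv2.imwrite("pics/w2.png",cv2.resize(im[180:330,170:340],None,fx=4.5,fy=4,interpolation=cv2.INTER_CUBIC))
delta([0.4573,-0.1097,0.172],2.98)
E
```

```text
time_s: 2.5
ee_pos: [0.4562, -0.1089, 0.1732]
eef_rot: [3.141, -0.004, 2.981]
force: [-0.2, -0.7, 0.3]
grip_width: 0.034
pos [ 0.4571 -0.1093  0.1751] rot [ 3.1415 -0.0007  2.9815] tool-shift mm [-0.2925 -0.388   3.0761] spin 0.0015370683237154736
```

View pics/w2.png

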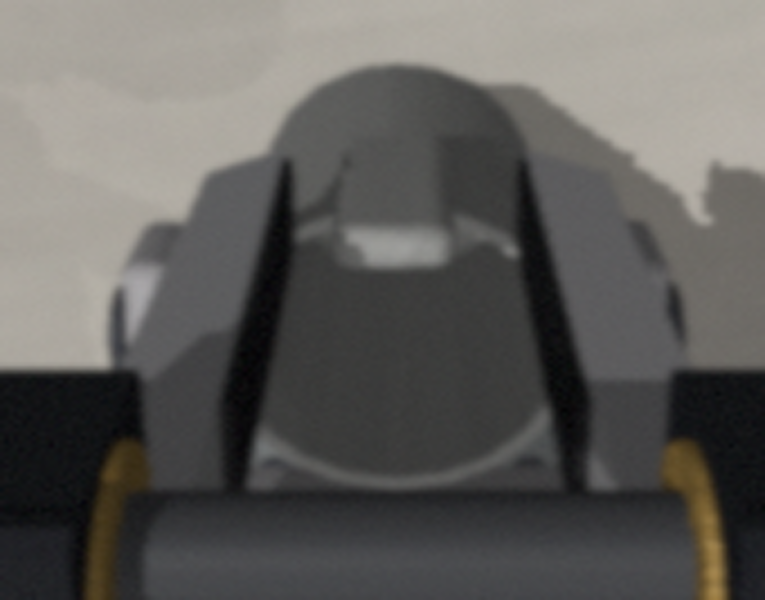

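```bash
python3 -m creep '{"xyz": [[0,-1.4,4],[0,0,0]], "spin": [0,0]}' 24; python3 -m creep '{"xyz": [[0,0,0],[0,0,0],[0,0,0]], "spin": [0,0,0]}' 10 8;python3 -c "
from h import *
o,p,R=st();print(p,o['force'],o['grip_width'])"
```

```text
time_s: 2.8
ee_pos: [0.4573, -0.1112, 0.1714]
eef_rot: [-3.141, 0.002, 2.982]
force: [0.3, 0.9, -0.0]
grip_width: 0.0243
time_s: 3.18
ee_pos: [0.457, -0.1108, 0.1707]
eef_rot: [3.141, 0.0, 2.983]
force: [-1.1, 3.7, 5.0]
grip_width: 0.018
[ 0.457  -0.1108  0.1707] [-1.1291  3.6724  4.9751] 0.018027430240728375
```

```bash
python3 -m creep '{"xyz": [[-2.3,0,-2.6],[-2.4,0,-2.5],[-2.6,0,-2.2],[-2.8,0,-2.1],[-2.9,0,-1.8]], "spin": [0,0,0,0,0]}'; python3 -m creep '{"xyz": [[-3.1,0,-1.6],[-3.2,0,-1.3],[-3.2,0,-1.1],[-3.3,0,-0.8],[-3.4,0,-0.6]], "spin": [0,0,0,0,0]}'; python3 - <<'E'
from h import *
import cv2
im=ctrl.camera("wrist")[...,::-1]
cv2.imwrite("pics/w3.png",cv2.resize(im[160:330,160:350],None,fx=4,fy=3.5,interpolation=cv2.INTER_CUBIC))
im=ctrl.camera("top")[...,::-1]
cv2.imwrite("pics/t3.png",cv2.resize(im[130:240,270:360],None,fx=5,fy=5,interpolation=cv2.INTER_CUBIC))
E
```

```text
time_s: 3.8
ee_pos: [0.4698, -0.1129, 0.1815]
eef_rot: [3.141, -0.001, 2.983]
force: [-0.8, 4.6, -2.6]
grip_width: 0.018
time_s: 4.42
ee_pos: [0.4858, -0.1154, 0.187]
eef_rot: [3.141, -0.001, 2.983]
force: [-2.3, 5.2, 0.7]
grip_width: 0.0179
```

View pics/w3.png

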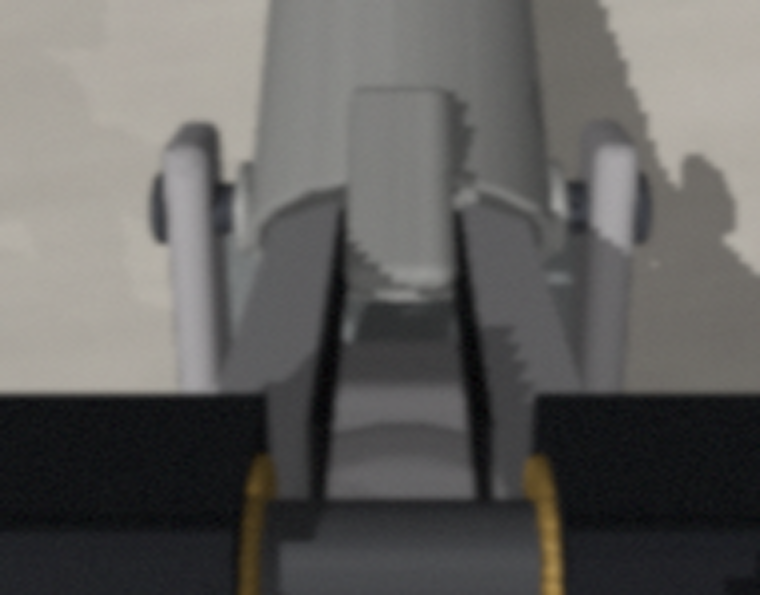

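View pics/t3.png

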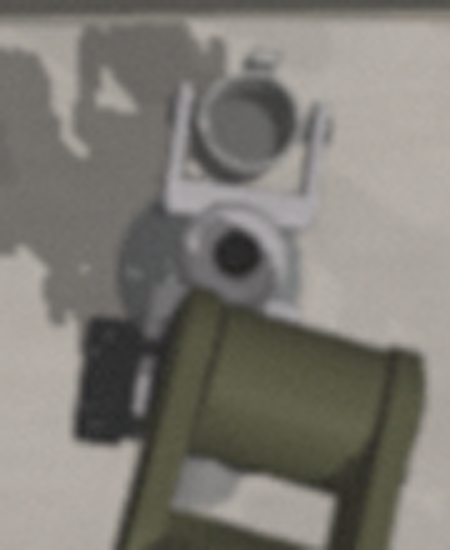

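The bucket is visibly tilted, with the tab between the fingers. I'll check the angle by projecting the tab's edges at several tilts.

```bash
python3 - <<'E'
from h import *
m1=dict(np.load("pics/w1.npz"));m3=ctrl.camera_model("wrist")
a=2.981-np.pi;hx=np.array([np.cos(a),np.sin(a),0]);tab=np.array([.4573,-.1097,0]);piv=tab+.0345*hx;piv[2]=.13
W=lambda x,z:piv+hx*x+np.array([0,0,z])
for zz in (0,-.005,-.01,-.015,.01): print("w1 tab bottom v at z",zz,(proj(m1,W(-.0385,zz))-[190,200])*6)
print("w1 top outer",(proj(m1,W(-.0385,.036))-[190,200])*6)
for d in (35,40,45,50,55):
    t=np.radians(d);rot=lambda x,z:W(x*np.cos(t)+z*np.sin(t),-x*np.sin(t)+z*np.cos(t))
    print(d,[((proj(m3,rot(x,z))-[160,160])*[4,3.5]).round() for x,z in ((-.0385,-.01),(-.0385,0),(-.0385,.01),(-.0385,.036),(-.0305,.036))])
E
```

```text
w1 tab bottom v at z 0 [384.8751 175.3638]
w1 tab bottom v at z -0.005 [385.3663 163.6725]
w1 tab bottom v at z -0.01 [385.8423 152.3416]
w1 tab bottom v at z -0.015 [386.3039 141.3548]
w1 tab bottom v at z 0.01 [383.8444 199.8987]
w1 top outer [380.8178 271.9385]
35 [array([402.,  61.]), array([402.,  99.]), array([403., 139.]), array([403., 256.]), array([403., 277.])]
40 [array([402.,  71.]), array([402., 112.]), array([403., 156.]), array([403., 281.]), array([403., 298.])]
45 [array([402.,  83.]), array([402., 127.]), array([403., 173.]), array([403., 305.]), array([402., 317.])]
50 [array([402.,  96.]), array([403., 143.]), array([403., 191.]), array([403., 327.]), array([402., 335.])]
55 [array([403., 110.]), array([403., 159.]), array([403., 209.]), array([403., 348.]), array([402., 352.])]
```

The edges agree on about 40°. I'll add about 5° and hold for a second.

```bash
python3 -m creep '{"xyz": [[-2,0,-0.4],[-2,0,-0.3],[0,0,0],[0,0,0],[0,0,0]], "spin": [0,0,0,0,0]}';  python3 - <<'E'
from h import *
import cv2
im=ctrl.camera("wrist")[...,::-1]
cv2.imwrite("pics/w4.png",cv2.resize(im[160:330,160:350],None,fx=4,fy=3.5,interpolation=cv2.INTER_CUBIC))
m3=ctrl.camera_model("wrist")
a=2.981-np.pi;hx=np.array([np.cos(a),np.sin(a),0]);tab=np.array([.4573,-.1097,0]);piv=tab+.0345*hx;piv[2]=.13
W=lambda x,z:piv+hx*x+np.array([0,0,z])
for d in (35,40,45,50,55):
    t=np.radians(d);rot=lambda x,z:W(x*np.cos(t)+z*np.sin(t),-x*np.sin(t)+z*np.cos(t))
    print(d,[((proj(m3,rot(x,z))-[160,160])*[4,3.5]).round() for x,z in ((-.0385,-.005),(-.0385,.036),(-.0305,.036))])
E
```

```text
time_s: 5.15
ee_pos: [0.4897, -0.116, 0.1875]
eef_rot: [3.141, -0.001, 2.983]
force: [-2.7, 5.2, -0.6]
grip_width: 0.0181
35 [array([402.,  61.]), array([403., 235.]), array([403., 258.])]
40 [array([402.,  73.]), array([403., 260.]), array([402., 278.])]
45 [array([402.,  86.]), array([403., 285.]), array([402., 298.])]
50 [array([402., 100.]), array([403., 307.]), array([402., 316.])]
55 [array([402., 115.]), array([402., 329.]), array([402., 333.])]
```

View pics/w4.png

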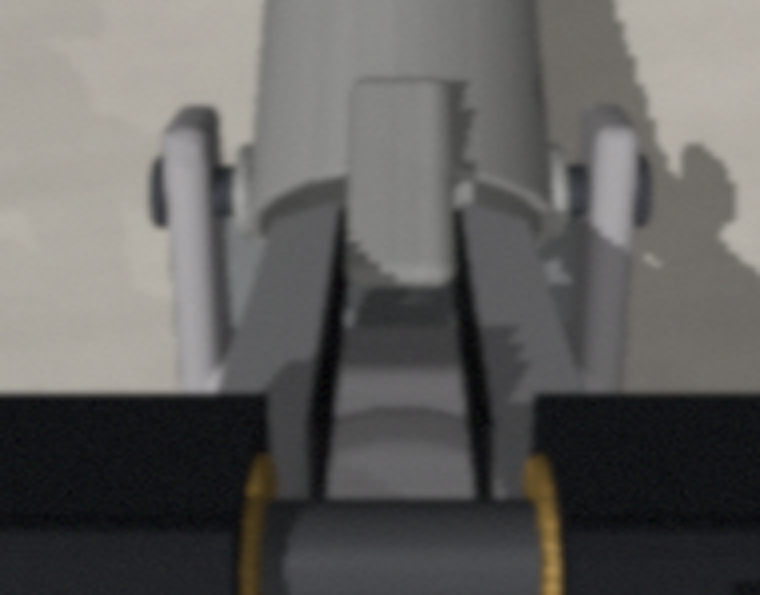

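The tab's lower edge at row 78 and top edge at about 278 give 42–44°. I'll hold a full second, then return along the arc.

```bash
python3 -m creep '{"xyz": [[0,0,0],[0,0,0],[0,0,0],[0,0,0],[0,0,0]], "spin": [0,0,0,0,0]}'; python3 -m creep '{"xyz": [[0,0,0],[2,0,0.3],[2,0,0.4],[3.4,0,0.6],[3.3,0,0.8]], "spin": [0,0,0,0,0]}'; python3 -m creep '{"xyz": [[3.2,0,1.1],[3.2,0,1.3],[3.1,0,1.6],[2.9,0,1.8],[2.8,0,2.1]], "spin": [0,0,0,0,0]}';python3 -m creep '{"xyz": [[2.6,0,2.2],[2.4,0,2.5],[2.3,0,2.6],[0,0,0],[0,0,0]], "spin": [0,0,0,0,0]}' - 3; python3 - <<'E'
from h import *
import cv2
im=ctrl.camera("wrist")[...,::-1]
cv2.imwrite("pics/w5.png",cv2.resize(im[160:330,160:350],None,fx=4,fy=3.5,interpolation=cv2.INTER_CUBIC))
E
```

```text
time_s: 5.82
ee_pos: [0.4897, -0.116, 0.1875]
eef_rot: [3.141, -0.001, 2.983]
force: [-2.1, 6.2, -0.8]
grip_width: 0.018
time_s: 6.45
ee_pos: [0.4794, -0.1144, 0.1854]
eef_rot: [3.141, 0.0, 2.983]
force: [2.3, 5.2, -4.4]
grip_width: 0.0179
time_s: 7.08
ee_pos: [0.4647, -0.112, 0.1779]
eef_rot: [3.141, 0.001, 2.983]
force: [2.0, 4.0, -1.1]
grip_width: 0.0181
time_s: 7.7
ee_pos: [0.4574, -0.1109, 0.1706]
eef_rot: [3.141, 0.001, 2.983]
force: [1.2, 5.4, -0.5]
grip_width: 0.0183
```

View pics/w5.png

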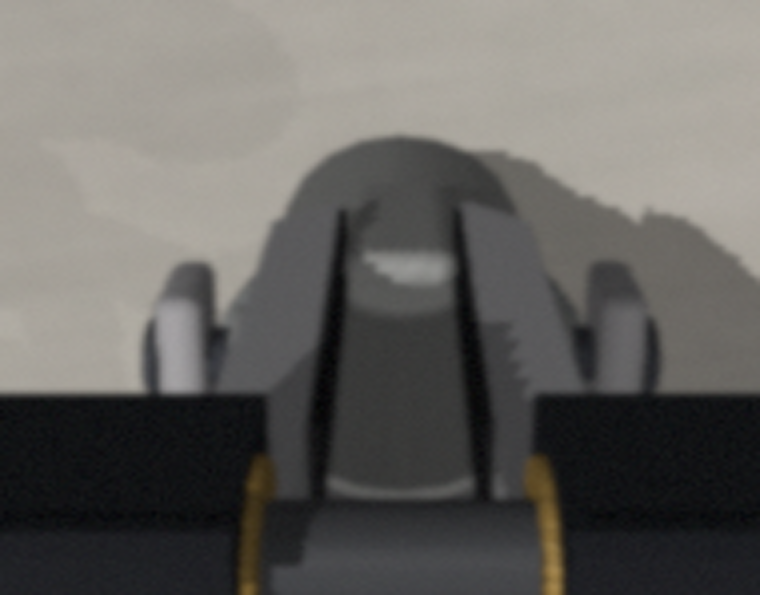

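```bash
python3 -m creep '{"xyz": [[0,1,0],[0,0,0],[0,0,0],[0,0,0]], "spin": [0,0,0,0]}' 34; python3 -m creep '{"xyz": [[0,0,-15],[0,0,-25],[5,0,-40],[15,0,0],[0,0,0]], "spin": [0,0,0,0,0]}'; python3 - <<'E'
from h import *
import cv2
im=ctrl.camera("wrist")[...,::-1]
cv2.imwrite("pics/w6.png",cv2.resize(im[180:330,170:340],None,fx=4.5,fy=4,interpolation=cv2.INTER_CUBIC))
delta([.508,.178,.22],2.983)
E
```

```text
time_s: 8.25
ee_pos: [0.4571, -0.1101, 0.1705]
eef_rot: [-3.141, 0.0, 2.983]
force: [0.4, -0.6, -0.6]
grip_width: 0.0337
time_s: 8.88
ee_pos: [0.4367, -0.1067, 0.2506]
eef_rot: [-3.142, 0.0, 2.983]
force: [0.2, -0.2, -0.5]
grip_width: 0.0338
pos [ 0.437  -0.1068  0.2502] rot [ 3.1415 -0.0004  2.9827] tool-shift mm [-25.0605 292.4086  30.1961] spin -0.0003433149368259336
```

View pics/w6.png

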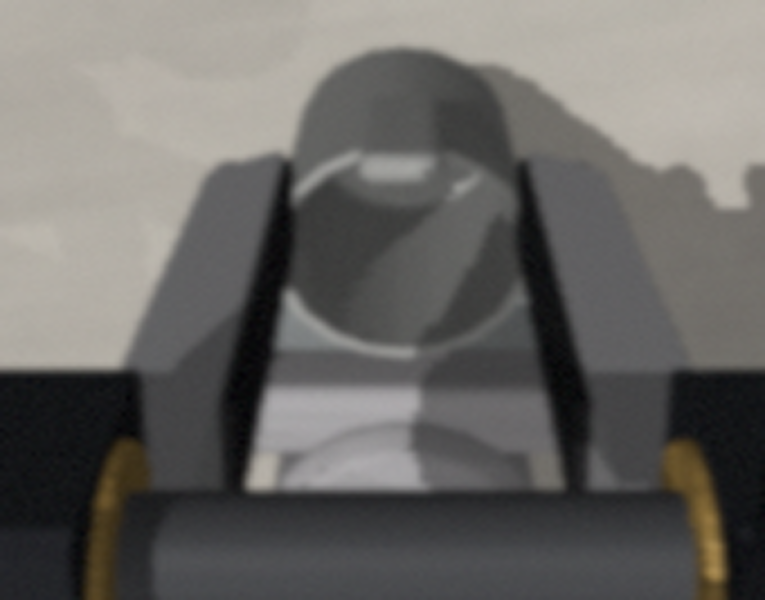

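```bash
python3 - <<'E'
from h import *
m=ctrl.camera_model("wrist")
q=back(m,170+405.5/4.5-.5,180+356.5/4-.5,.14); d=np.array([np.cos(2.982-np.pi),np.sin(2.982-np.pi),0])
print("mouth",q-.031*d)
delta([.46,.285,.25],2.983)
E
python3 -m creep '{"xyz": [[0,55,0],[0,55,0],[0,55,0],[0,55,0],[0,55,0]], "spin": [0,0,0,0,0]}' 70; python3 -m creep '{"xyz": [[20,55,0],[20,55,0],[0,8,0],[0,0,0]], "spin": [0,0,0,0]}'; python3 - <<'E'
from h import *
import cv2
m=ctrl.camera_model("wrist");im=ctrl.camera("wrist")[...,::-1]
cv2.imwrite("pics/w7.png",cv2.resize(im,(800,600),interpolation=cv2.INTER_CUBIC))
cv2.imwrite("pics/w7raw.png",im); np.savez("pics/w7.npz",**m)
print(st()[1])
E
```

```text
mouth [ 0.4913 -0.115   0.14  ]
pos [ 0.437  -0.1068  0.2502] rot [ 3.1415 -0.0004  2.9827] tool-shift mm [ 39.2799 390.4652   0.2258] spin -0.0003433149368259336
time_s: 9.55
ee_pos: [0.4809, 0.1666, 0.2496]
eef_rot: [-3.141, -0.001, 2.983]
force: [0.4, -0.2, 0.5]
grip_width: 0.0699
time_s: 10.05
ee_pos: [0.4601, 0.2874, 0.2495]
eef_rot: [-3.141, -0.001, 2.983]
force: [0.7, 0.1, 0.6]
grip_width: 0.0702
[0.4603 0.2868 0.2498]
```

View pics/w7.png

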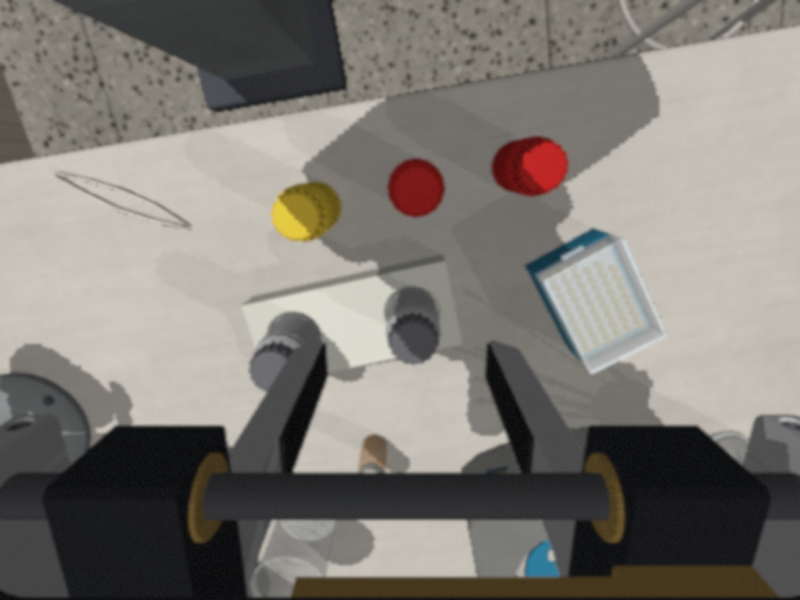

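The left insert's cap is at about (412,342) in the 800 px wrist view and the right one's is at (271,365). The red and yellow ones stand nearer the robot. I'll enlarge the crop.

```bash
python3 - <<'E'
import cv2
im=cv2.imread("pics/w7raw.png")[160:260,150:300]
cv2.imwrite("pics/w7c.png",cv2.resize(im,None,fx=5.3333,fy=6,interpolation=cv2.INTER_CUBIC))
E
```

```text
(no output)
```

View pics/w7c.png

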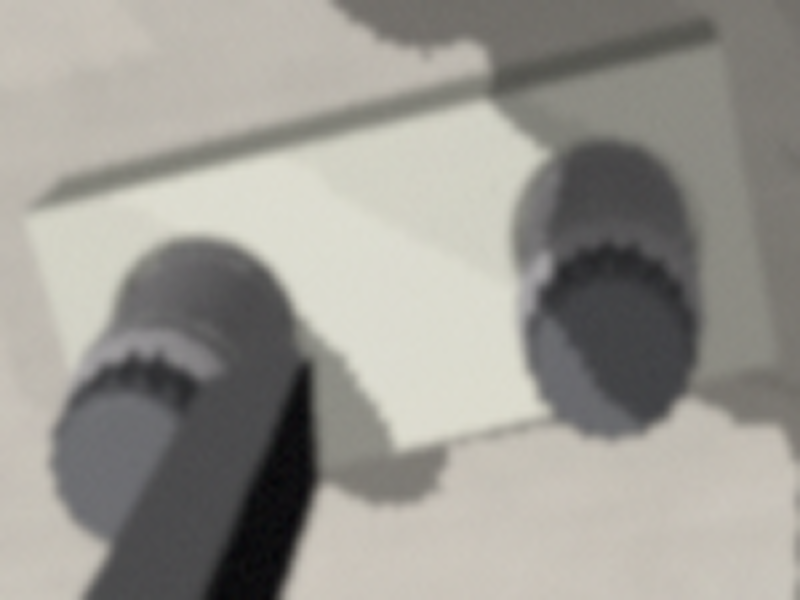

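```bash
python3 - <<'E'
from h import *
m=dict(np.load("pics/w7.npz"))
px=lambda a,b:(150+(a+.5)/5.3333-.5,160+(b+.5)/6-.5)
L=back(m,*px(613,354),.102);A=back(m,*px(28,210),.03);B=back(m,*px(712,38),.03);C=back(m,*px(778,368),.03)
print(L,A,B,C,np.linalg.norm(A-B))
y=(B-A)/np.linalg.norm(B-A);x=np.array([y[1],-y[0],0]);c=A+.093*y+.04*x
print("centre",c,"nests",c+.055*y,c-.055*y)
mid=(A+C)/2;print("via diag",mid,mid+.055*y,mid-.055*y)
T=L.copy();T[2]=.25;delta(T)
E
```

```text
[0.504  0.2865 0.102 ] [0.4741 0.1375 0.03  ] [0.4619 0.3196 0.03  ] [0.5443 0.3263 0.03  ] 0.18245611125425606
centre [0.5078 0.233  0.03  ] nests [0.5041 0.2879 0.03  ] [0.5115 0.1781 0.03  ]
via diag [0.5092 0.2319 0.03  ] [0.5055 0.2868 0.03  ] [0.5129 0.177  0.03  ]
pos [0.4603 0.2868 0.2498] rot [-3.1408 -0.0008  2.9824] tool-shift mm [-43.2548   6.6345  -0.2162] spin None
```

```bash
python3 -m creep '{"xyz": [[-22,3,0],[-21.3,3.3,0],[0,0,30],[0,0,0]], "spin": [0,0,0,0]}' 70; python3 - <<'E'
from h import *
import cv2
im=ctrl.camera("wrist")[...,::-1]
cv2.imwrite("pics/w8.png",cv2.resize(im[170:330,170:350],None,fx=4.4,fy=3.7,interpolation=cv2.INTER_CUBIC))
delta([.5045,.2865,.069])
E
```

```text
time_s: 10.6
ee_pos: [0.5036, 0.2851, 0.2186]
eef_rot: [-3.139, -0.003, 2.981]
force: [0.2, -0.2, -0.1]
grip_width: 0.0704
pos [0.5039 0.2856 0.2203] rot [-3.1406 -0.0013  2.9812] tool-shift mm [ -0.6434   1.0872 151.2735] spin None
```

View pics/w8.png

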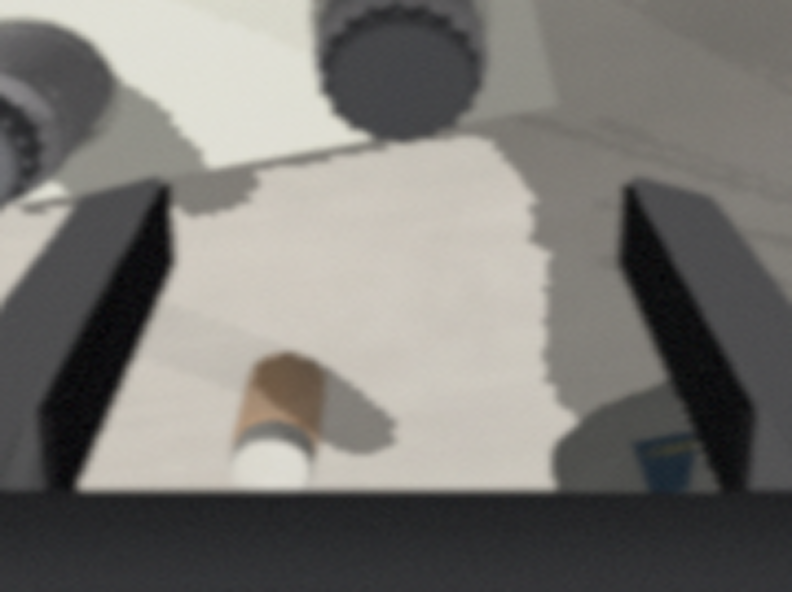

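The cap is at column 400 and the fingers' middle is at about 398, so it is centred. Descend.

```bash
python3 -m creep '{"xyz": [[-0.5,0.3,50],[0,0,50],[0,0,36],[0,0,15],[0,0,0]], "spin": [0,0,0,0,0]}' 66; python3 -m creep '{"xyz": [[0,0,0],[0,0,0],[0,0,0],[0,0,0]], "spin": [0,0,0,0]}' 30 35
```

```text
time_s: 11.28
ee_pos: [0.5047, 0.287, 0.0702]
eef_rot: [3.141, 0.0, 2.983]
force: [0.5, -0.1, 0.1]
grip_width: 0.066
time_s: 11.78
ee_pos: [0.5047, 0.287, 0.0705]
eef_rot: [3.141, 0.001, 2.983]
force: [-1.7, -4.2, 7.4]
grip_width: 0.0429
```

```bash
python3 -m creep '{"xyz": [[0,0,-10],[0,0,-15],[0,0,-15],[0,0,0],[0,0,0]], "spin": [0,0,0,0,0]}'; python3 -m creep '{"xyz": [[0,0,0],[0,0,0],[0,0,0]], "spin": [0,0,0]}'; python3 - <<'E'
from h import *
import cv2
im=ctrl.camera("wrist")[...,::-1]
cv2.imwrite("pics/w9.png",cv2.resize(im[170:330,170:350],None,fx=4.4,fy=3.7,interpolation=cv2.INTER_CUBIC))
for i in range(3):
    o,p,R=st();print(o['force'],o['moment'],o['tau'],o['grip_width']); ctrl.camera("top") if i<2 else 0
E
```

```text
time_s: 12.4
ee_pos: [0.5041, 0.287, 0.1092]
eef_rot: [-3.141, -0.0, 2.983]
force: [-0.0, -0.1, -5.1]
grip_width: 0.0431
time_s: 12.78
ee_pos: [0.5043, 0.2871, 0.1092]
eef_rot: [-3.141, -0.0, 2.983]
force: [-0.0, 1.1, -5.1]
grip_width: 0.0433
[-0.4469 -0.0597 -5.3782] [ 0.0038 -0.027  -0.0148] [  0.0017 -62.9803 -33.6875   0.0245   0.0696  -0.0003] 0.04281787872580297
[ 0.2609  0.5836 -5.6198] [ 0.0037 -0.0149 -0.0148] [ -0.     -62.9819 -33.6961   0.0245   0.0693  -0.0004] 0.04301267444054105
[-0.5603 -1.0503 -5.3798] [ 0.0318 -0.0489  0.0033] [ -0.0014 -62.9879 -33.7039   0.0244   0.069   -0.0003] 0.042961940583308565
```

View pics/w9.png

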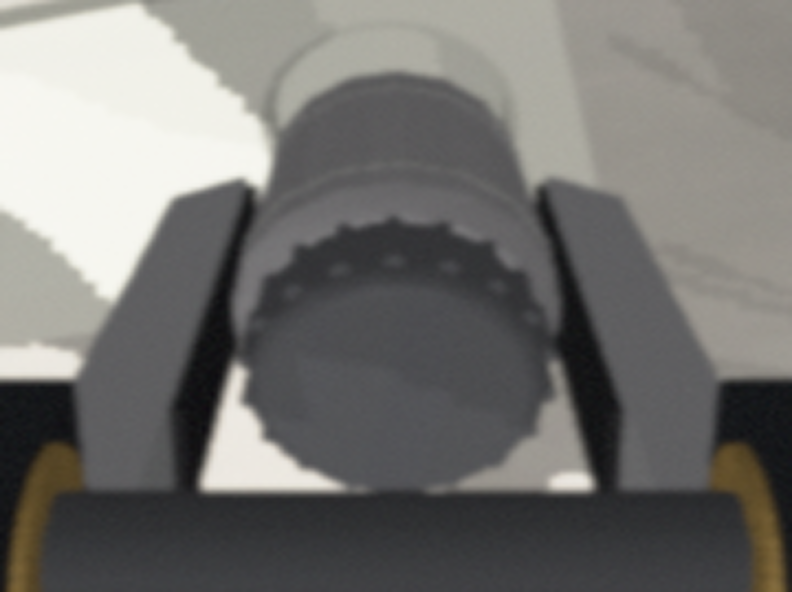

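The left one reads −5.3 N, about 0.54 kg, so it is probably the heavy one. I'll put it back.

```bash
python3 -m creep '{"xyz": [[0,0,14],[0,0,14],[0,0,8],[0,0,2.5],[0,0,0]], "spin": [0,0,0,0,0]}'; python3 -m creep '{"xyz": [[0,0,0],[0,0,0],[0,0,0]], "spin": [0,0,0]}' 66;  python3 -m creep '{"xyz": [[0,0,-30],[0,0,-50],[0,0,-60],[0,0,0]], "spin": [0,0,0,0]}'; python3 - <<'E'
from h import *
import cv2
m=ctrl.camera_model("wrist");im=ctrl.camera("wrist")[...,::-1]
cv2.imwrite("pics/w10.png",cv2.resize(im[160:260,120:300],None,fx=4.4,fy=6,interpolation=cv2.INTER_CUBIC))
np.savez("pics/w10.npz",**m)
delta([.512,.178,.21])
E
```

```text
time_s: 13.55
ee_pos: [0.5044, 0.2872, 0.071]
eef_rot: [3.141, 0.0, 2.983]
force: [0.2, -0.1, -5.5]
grip_width: 0.0427
time_s: 13.92
ee_pos: [0.5045, 0.2872, 0.0713]
eef_rot: [3.141, 0.001, 2.983]
force: [0.1, -1.0, -0.1]
grip_width: 0.0655
time_s: 14.42
ee_pos: [0.5058, 0.2879, 0.216]
eef_rot: [3.137, 0.007, 2.983]
force: [0.3, -0.1, -0.7]
grip_width: 0.0659
pos [0.5049 0.2874 0.2129] rot [3.1392 0.0034 2.9828] tool-shift mm [ -24.3051 -106.9321    2.7468] spin None
```

View pics/w10.png

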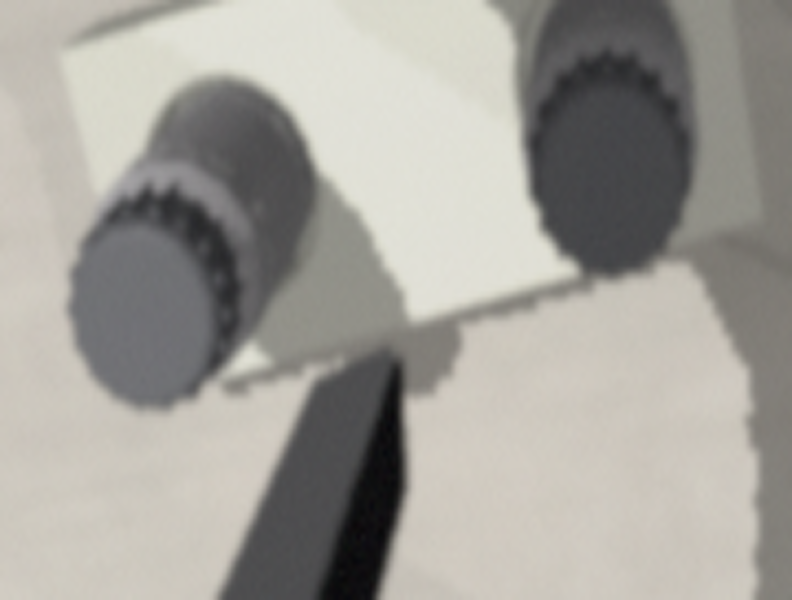

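The left insert stands in its nest, cap at (612,175). The right cap is at (143,312).

```bash
python3 - <<'E'
from h import *
m=dict(np.load("pics/w10.npz"))
px=lambda a,b:(120+(a+.5)/4.4-.5,160+(b+.5)/6-.5)
print("L",back(m,*px(612,175),.102)); r=back(m,*px(143,312),.102);print("R",r)
r[2]=.20;delta(r)
E
```

```text
L [0.5043 0.2882 0.102 ]
R [0.511 0.177 0.102]
pos [0.5049 0.2874 0.2129] rot [3.1392 0.0034 2.9828] tool-shift mm [ -23.4449 -108.1075   12.7412] spin None
```

```bash
python3 -m creep '{"xyz": [[-12,-54,0],[-11.8,-53.5,0],[0,0,0],[0,0,0]], "spin": [0,0,0,0]}' 68; python3 - <<'E'
from h import *
import cv2
im=ctrl.camera("wrist")[...,::-1]
cv2.imwrite("pics/w11.png",cv2.resize(im[150:310,170:350],None,fx=4.4,fy=3.7,interpolation=cv2.INTER_CUBIC))
delta([.5115,.1775,.070])
E
```

```text
time_s: 14.98
ee_pos: [0.5106, 0.1775, 0.2102]
eef_rot: [-3.141, -0.001, 2.982]
force: [0.7, -0.3, -1.0]
grip_width: 0.068
pos [0.5106 0.178  0.2102] rot [-3.1413 -0.001   2.9834] tool-shift mm [ -1.1008  -0.2885 140.243 ] spin None
```

View pics/w11.png

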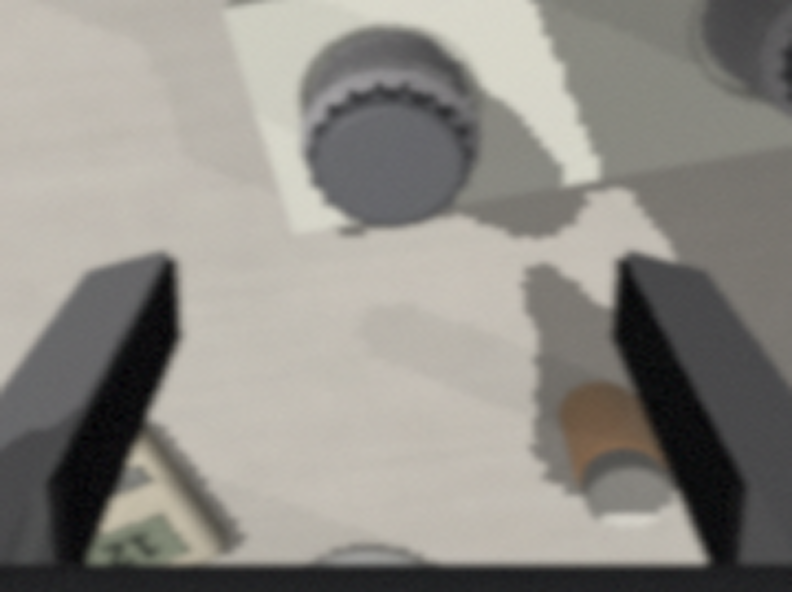

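```bash
python3 -m creep '{"xyz": [[-0.8,-1.2,45],[0,0,45],[0,0,35],[0,0,15],[0,0,0]], "spin": [0,0,0,0,0]}' 66; python3 -m creep '{"xyz": [[0,0,0],[0,0,0],[0,0,0],[0,0,0]], "spin": [0,0,0,0]}' 30 35; python3 -m creep '{"xyz": [[0,0,-10],[0,0,-15],[0,0,-15],[0,0,0],[0,0,0]], "spin": [0,0,0,0,0]}'; python3 -m creep '{"xyz": [[0,0,0],[0,0,0],[0,0,0]], "spin": [0,0,0]}'; python3 - <<'E'
from h import *
import cv2
im=ctrl.camera("wrist")[...,::-1]
cv2.imwrite("pics/w12.png",cv2.resize(im[150:330,150:350],None,fx=4,fy=3.3,interpolation=cv2.INTER_CUBIC))
for i in range(3):
    o,p,R=st();print(o['force'],o['tau'],o['grip_width']); ctrl.camera("top") if i<2 else 0
E
```

```text
time_s: 15.65
ee_pos: [0.5112, 0.1765, 0.0706]
eef_rot: [-3.141, -0.001, 2.984]
force: [-0.7, -0.3, 2.0]
grip_width: 0.0661
time_s: 16.15
ee_pos: [0.5119, 0.176, 0.0719]
eef_rot: [3.141, 0.001, 2.983]
force: [-1.4, -0.4, 6.6]
grip_width: 0.0437
time_s: 16.77
ee_pos: [0.5113, 0.1759, 0.1107]
eef_rot: [-3.141, -0.0, 2.983]
force: [0.1, -1.0, -1.4]
grip_width: 0.0438
time_s: 17.15
ee_pos: [0.5113, 0.1759, 0.1107]
eef_rot: [-3.141, -0.0, 2.983]
force: [-0.8, -0.4, -1.6]
grip_width: 0.0441
[-0.3664 -0.404  -1.2811] [ -0.0011 -55.3968 -31.3726   0.0136   0.0746  -0.0002] 0.043540530171187544
[-0.1418  0.4043 -1.1019] [ -0.0007 -55.3968 -31.3796   0.0136   0.0746  -0.0002] 0.04341465068096572
[ 0.5921 -0.0372 -1.3528] [ -0.0019 -55.4002 -31.3863   0.0135   0.0745  -0.0002] 0.04387811728450141
```

View pics/w12.png

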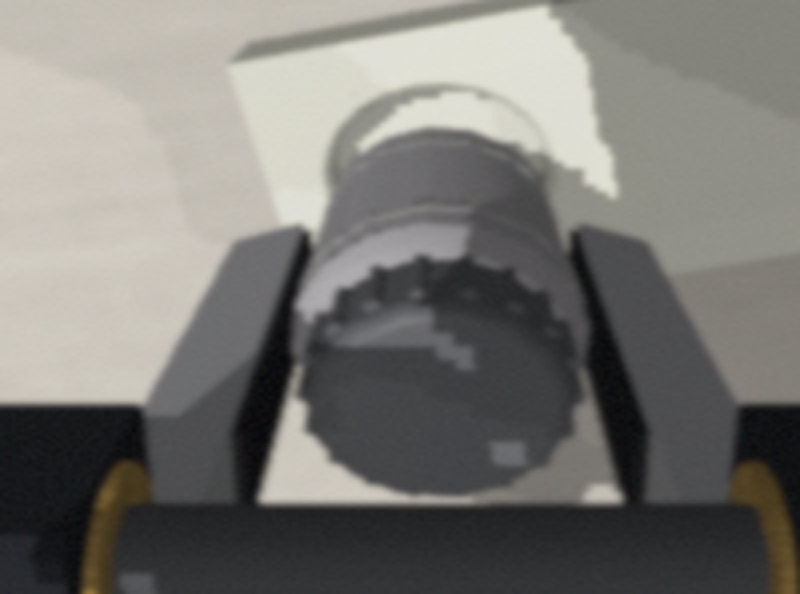

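The right one reads −1.3 N, about 0.13 kg, so the left is the heavier. I'll put the right one back and return to the left.

```bash
python3 -m creep '{"xyz": [[0,0,14],[0,0,14],[0,0,8],[0,0,2.8],[0,0,0]], "spin": [0,0,0,0,0]}'; python3 -m creep '{"xyz": [[0,0,0],[0,0,0],[0,0,0]], "spin": [0,0,0]}' 66;  python3 -m creep '{"xyz": [[0,0,-30],[0,0,-50],[0,0,-60],[0,0,0]], "spin": [0,0,0,0]}'; python3 - <<'E'
from h import *
import cv2
delta([.5045,.2875,.21])
m=ctrl.camera_model("wrist");im=ctrl.camera("wrist")[...,::-1]
cv2.imwrite("pics/w13.png",cv2.resize(im[150:310,170:350],None,fx=4.4,fy=3.7,interpolation=cv2.INTER_CUBIC))
print(back(m,170+390/4.4,150+165/3.7,.102))
E
```

```text
time_s: 17.92
ee_pos: [0.5115, 0.1759, 0.0722]
eef_rot: [3.142, 0.0, 2.983]
force: [-0.7, 0.7, -1.3]
grip_width: 0.0439
time_s: 18.3
ee_pos: [0.5115, 0.1759, 0.0722]
eef_rot: [3.142, 0.0, 2.983]
force: [0.4, 0.2, -0.2]
grip_width: 0.0653
time_s: 18.8
ee_pos: [0.5129, 0.1763, 0.2167]
eef_rot: [3.138, 0.007, 2.983]
force: [0.1, 0.1, -0.1]
grip_width: 0.0662
pos [0.5129 0.1763 0.2167] rot [3.1383 0.0073 2.9829] tool-shift mm [ 25.903  108.4147   6.8291] spin None
[0.5177 0.1754 0.102 ]
```

View pics/w13.png

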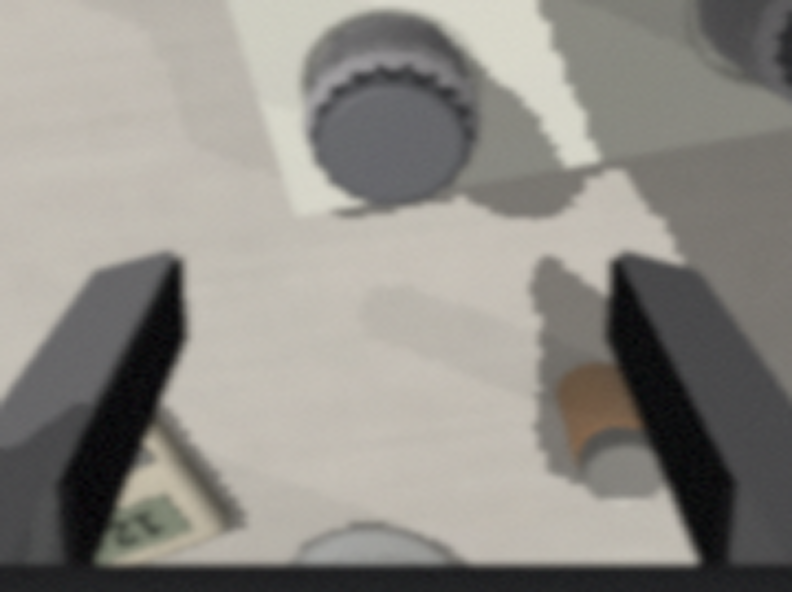

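```bash
python3 -m creep '{"xyz": [[12.2,54,0],[12.3,54.8,0],[0,0,0],[0,0,0]], "spin": [0,0,0,0]}' 68; python3 - <<'E'
from h import *
import cv2
im=ctrl.camera("wrist")[...,::-1]
cv2.imwrite("pics/w14.png",cv2.resize(im[150:310,170:350],None,fx=4.4,fy=3.7,interpolation=cv2.INTER_CUBIC))
delta([.5045,.2872,.0705])
E
```

```text
time_s: 19.35
ee_pos: [0.5041, 0.2867, 0.2107]
eef_rot: [-3.14, -0.002, 2.983]
force: [0.3, -0.3, 0.4]
grip_width: 0.068
pos [0.5044 0.2863 0.2111] rot [-3.1405 -0.0012  2.9822] tool-shift mm [ -0.1727   1.0493 140.6478] spin None
```

View pics/w14.png

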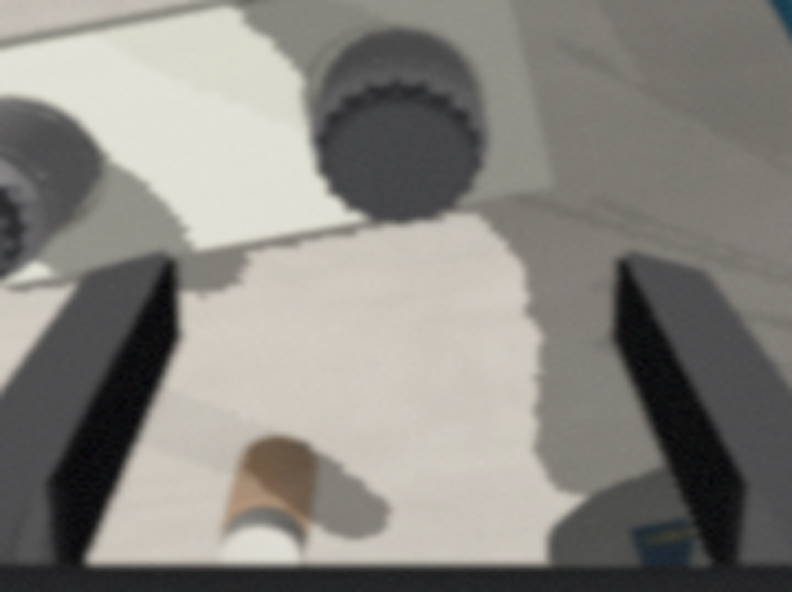

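```bash
python3 -m creep '{"xyz": [[0,0.5,45],[0,0,45],[0,0,35],[0,0,15],[0,0,0]], "spin": [0,0,0,0,0]}' 66; python3 -m creep '{"xyz": [[0,0,0],[0,0,0],[0,0,0],[0,0,0]], "spin": [0,0,0,0]}' 30 40; python3 -m creep '{"xyz": [[0,0,-10],[0,0,-30],[0,0,-40],[0,0,-40],[0,0,-40]], "spin": [0,0,0,0,0]}'; python3 -m creep '{"xyz": [[0,0,-35],[0,0,0],[0,0,0],[0,0,0]], "spin": [0,0,0,0]}'; python3 - <<'E'
from h import *
delta([.4913,-.115,.265],2.982); print(ctrl.get_obs()["force"])
E
```

```text
time_s: 20.02
ee_pos: [0.5046, 0.287, 0.0719]
eef_rot: [-3.141, -0.001, 2.982]
force: [-0.2, 0.5, 0.7]
grip_width: 0.0659
time_s: 20.52
ee_pos: [0.5049, 0.2877, 0.073]
eef_rot: [3.141, 0.001, 2.983]
force: [-0.4, -2.4, 6.9]
grip_width: 0.0428
time_s: 21.15
ee_pos: [0.5041, 0.2876, 0.2335]
eef_rot: [-3.141, -0.001, 2.983]
force: [0.8, 0.4, -4.4]
grip_width: 0.0428
time_s: 21.65
ee_pos: [0.5041, 0.2875, 0.2652]
eef_rot: [-3.14, -0.002, 2.983]
force: [0.7, -0.3, -5.4]
grip_width: 0.0429
pos [0.5041 0.2875 0.2652] rot [-3.1399 -0.0025  2.9828] tool-shift mm [ -51.0242 -399.4555    0.7971] spin 0.0008174370847955359
[ 0.7018 -0.316  -5.4365]
```

```bash
python3 -m creep '{"xyz": [[-2,-20,0],[-5,-40,0],[-6,-45,0],[-6,-45,0],[-6,-45,0]], "spin": [0,0,0,0,0]}'; python3 -m creep '{"xyz": [[-6,-45,0],[-6,-45,0],[-6,-45,0],[-5,-40,0],[-3,-20,0]], "spin": [0,0,0,0,0]}';python3 -m creep '{"xyz": [[0,-9.5,0],[0,0,0],[0,0,0]], "spin": [0,0,0]}'; python3 - <<'E'
from h import *
delta([.4913,-.115,.225],2.982)
import cv2
im=ctrl.camera("wrist")[...,::-1]
cv2.imwrite("pics/w15.png",cv2.resize(im,(800,600),interpolation=cv2.INTER_CUBIC))
E
```

```text
time_s: 22.28
ee_pos: [0.4977, 0.089, 0.2666]
eef_rot: [-3.141, -0.001, 2.983]
force: [0.8, -0.4, -5.2]
grip_width: 0.043
time_s: 22.9
ee_pos: [0.4922, -0.1078, 0.2666]
eef_rot: [-3.141, -0.001, 2.981]
force: [0.5, -0.4, -5.3]
grip_width: 0.0431
time_s: 23.28
ee_pos: [0.4916, -0.1142, 0.2671]
eef_rot: [3.141, -0.0, 2.983]
force: [0.1, 0.7, -5.5]
grip_width: 0.0426
pos [ 0.4916 -0.1142  0.2671] rot [ 3.1414 -0.0002  2.9835] tool-shift mm [ 0.2009 -0.8714 42.0505] spin 0.0014931793005108496
```

View pics/w15.png

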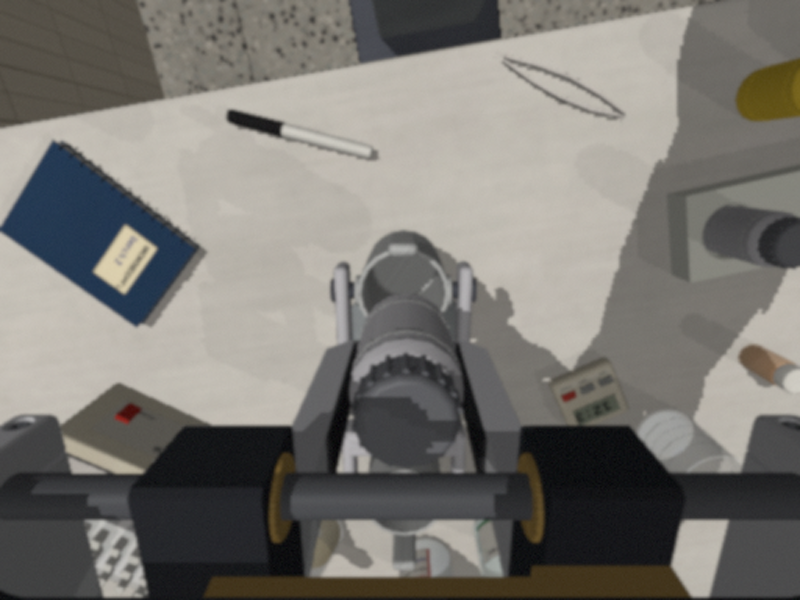

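```bash
python3 -m creep '{"xyz": [[0,-0.8,10],[0,0,14],[0,0,12],[0,0,6],[0,0,0]], "spin": [0,0,0,0,0]}'; python3 -m creep '{"xyz": [[0,0,0],[0,0,0],[0,0,0],[0,0,0]], "spin": [0,0,0,0]}'; python3 - <<'E'
from h import *
delta([.4913,-.115,.225],2.982)
import cv2
m=ctrl.camera_model("wrist");im=ctrl.camera("wrist")[...,::-1]
cv2.imwrite("pics/w16.png",cv2.resize(im[130:330,160:350],None,fx=4,fy=3,interpolation=cv2.INTER_CUBIC))
sc=ctrl.camera("scene")[...,::-1]; cv2.imwrite("pics/s16.png",cv2.resize(sc[150:310,100:312],None,fx=3.7,fy=3.7,interpolation=cv2.INTER_CUBIC))
tp=ctrl.camera("top")[...,::-1]; cv2.imwrite("pics/t16.png",cv2.resize(tp[120:270,100:460],None,fx=2.2,fy=2.2,interpolation=cv2.INTER_CUBIC))
f=lambda q:((q-[160,130])*[4,3]).round()
a=2.983-np.pi;hx=np.array([np.cos(a),np.sin(a),0]);c=np.array([.4913,-.115,0]);ez=np.array([0,0,1.])
print("exp tab",f(proj(m,c-.0345*hx+.166*ez)),"rim near outer",f(proj(m,c-.031*hx+.14*ez)),"foot near edge",f(proj(m,c-.022*hx+.17*ez)),"cap centre",f(proj(m,c+.254*ez)))
E
```

```text
time_s: 23.95
ee_pos: [0.4915, -0.1156, 0.2247]
eef_rot: [3.141, -0.001, 2.983]
force: [0.5, -0.3, -5.1]
grip_width: 0.0428
time_s: 24.45
ee_pos: [0.4916, -0.1157, 0.2253]
eef_rot: [-3.142, 0.0, 2.983]
force: [-0.5, -0.1, -4.9]
grip_width: 0.0431
pos [ 0.4916 -0.1157  0.2253] rot [-3.1416  0.0002  2.9827] tool-shift mm [0.4078 0.5968 0.2507] spin 0.0007355205661530029
exp tab [400. 116.] rim near outer [399. 108.] foot near edge [400. 166.] cap centre [400. 423.]
```

View pics/w16.png

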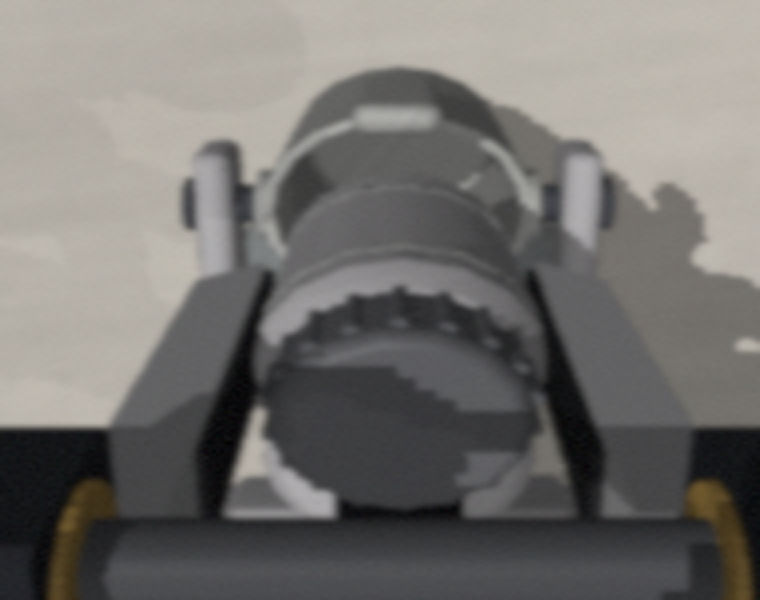

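View pics/s16.png

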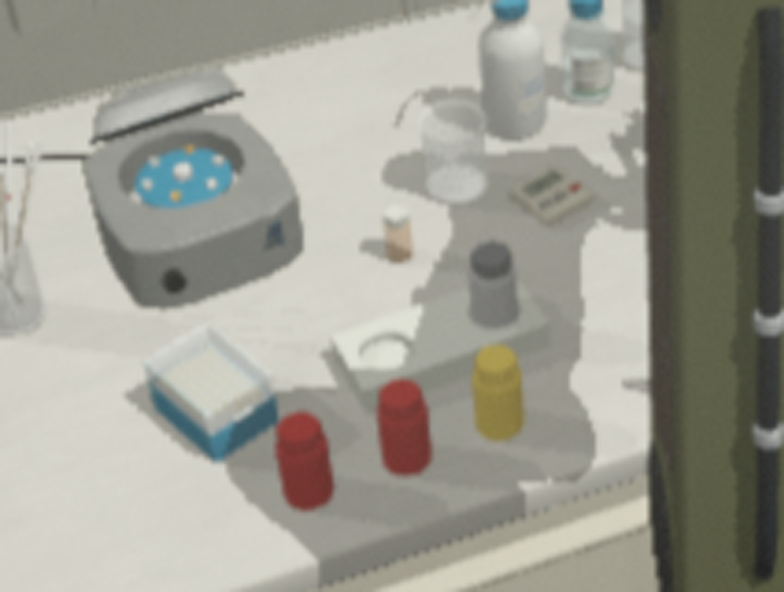

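View pics/t16.png

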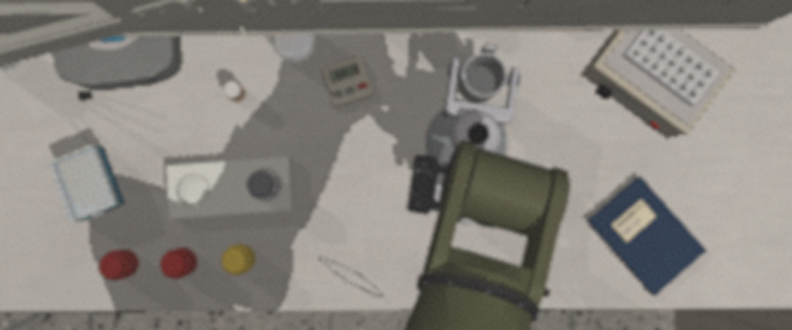

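The wrist view shows the heavy insert between the pads and centred over the mouth. The tab is seen at (397,117) against an expected (400,116) for a level bucket, and the cap is at row 422 against 423. The scene and top views show the right insert in its nest, the left nest empty and the bystanders in place. I'm handing in.

```bash
python3 -c "
from station import ctrl
print(ctrl.get_obs()['joint_vel'],ctrl.get_obs()['time_s']);print(ctrl.hand_in())"
```

```text
[ 0.00028475  0.00282472 -0.00110508  0.00117993 -0.00083026  0.00025674] 24.6
the job is handed in; nothing more can be done
None
```

I handed the job in at 24.6 s with every step done; the hand-in gives no verdict, so success is my own reading of the pictures and forces.

- **Bucket check:** I gripped the near bucket's tab, tipped it to about 43° by the wrist pictures and held it for over a second. I then brought it back level and let go. The picture after release showed it hanging level.
- **Weighing:** The left insert pulled about 5.3 N (roughly 0.54 kg) and the right about 1.3 N (roughly 0.13 kg), so the left is the heavier. Each went back into its nest after weighing.
- **Final hold:** The left insert is gripped at 40 N, still, over the near bucket's mouth. The gripper is within about 1 mm of my estimate of the mouth's centre, and the foot is about 30 mm above the rim.
- **Last checks:** The near bucket looked level, with its tab within 3 enlarged pixels of the predicted spot. The right insert stood in its nest, and no bystander looked moved.

**One disagreement:** the near edge of the held insert's foot appeared about 4 mm further toward the hub than calculated. That could be a chamfer, or a tilt of up to about 3°. Both are inside the limits, so I left it as it was.

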